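# Put the leading kit back in its bench caddy

### The arm

A 6-joint arm with a two-finger parallel gripper is mounted at the origin on the work surface. World frame = base frame: x ahead of the robot, y to its left, z up, the work surface at z = 0. Lengths are in m, angles in rad, forces in N, time in s.
With the tool pointing down it reaches from about 0.375 to 0.9 m from the base axis. Payload 3.1 kg.
Tool frame: the origin (TCP) lies at the centre of the arm's flange, where the gripper is bolted on; the fingertips stand 173 mm ahead of it and the grasp point (between the pads) lies 155 mm ahead of it; z points along the fingers, x is the direction in which the jaws open and shut, and the axes are right-handed (so a half turn about z gives the same grasp; the last joint's range is limited). The gripper opens to 85 mm and grips with 20 to 120 N. Pads are 22 mm wide; open, the fingers measure 114 mm over their backs; the gripper's body (76 mm by 85 mm) begins 54 mm behind the grasp point. The pads swing forward as they close: fully open they stand 13 mm farther back than shut.
Start: joints at [0.949, 0.527, 1.433, -0, 1.181, -0.178], TCP at [0.268, 0.564, 0.405] pointing down, gripper open.
Joint ranges: [-3.08, 3.08], [-0.75, 2.2], [0.22, 2.44], [-1.43, 4.57], [0, 2.65], [-2.85, 2.85]. Speed limits (rad/s): [2.79, 2.79, 3.14, 3.14, 3.14, 3.14].

### API

Orientations are given as a unit quaternion [x, y, z, w].
In Python, from station import manip gives the robot as it stands.
- The arm moves only by the shell command python3 -m jog 'ROWS' [OPENING] [FORCE]. ROWS is JSON, a list that holds one entry, the list of rows, each a list of 4 numbers: the shift along the world's x, y, z in mm, then the turn about the world's z in degrees. A call has exactly 8 rows; each row shifts and turns the commanded pose from where the row before left it; what a row does not reach is not made up. A row lasts 1/8 s, in which the tool goes at most 62.5 mm and 10.7 degrees, less where a joint would pass 70% of its speed; a pose out of reach is approached as far as the arm can. A call is refused whole if a number of a shift passes 62.5 or a number of a turn 10.7, either way. A call with a gripper value outside its range is refused whole. OPENING is the opening in per cent of the stroke, from 0 (shut) to 100 (fully open), set as the call begins (- or left out, the last holds). The fingers move at their own pace and stop on an object; FORCE is the grip in N (left out, the last holds). Time passes only in rows, so rows that do not move let the fingers close, or fill a call up. It gives the time, the measured TCP pose, the force and the opening at its end, in the units of the state.
- manip.sense(): the state, without advancing time (a new reading comes with each control period).
- manip.snapshot(name): name is "scene" or "top" or "wrist"; returns the picture (420x560x3 uint8, red, green, blue); there is no depth.
- manip.camera_info(name): a dict with "fx", "fy", "cx", "cy" (pixels), "k1" (the pictures are not rectified: a ray, as slopes to the right and down, at radius r is drawn at 1 + k1 r^2 times it, then the intrinsics apply), "R" (3x3) and "t" (3): a world point X has camera coordinates R X + t. Camera axes: x right, y down, z forward; pixel columns grow to the right and rows downward; lengths in m; the calibration is good to about 2 mm. A picture is of the moment at which its call begins: read the wrist's pose just before it. camera_info takes no time and is no camera call; for the wrist camera it gives the pose at the moment of the call.
- manip.sign_off(): hands the job in, once; it reports no verdict.
The state is a dict: "t": time; "q": joint angles; "qd": joint speeds; "tau": joint torques, N m; "tcp_pos": TCP position; "tool_rot": TCP orientation; "force": force on the tool from outside, world axes, zero at the start; "ft_torque": the same for the moment, N m; "finger_gap": opening from 0.0 (shut) to 1.0 (fully open).
Only numpy, scipy, OpenCV 4.12 (cv2) and the standard library are available. Lean on these libraries where they do the work, as an engineer would, in place of code of your own. Each camera call takes 0.05 s, during which the arm holds its last target. There are 200 camera calls.

### The job

Put the leading kit away in the plywood caddy: the wide solder reel in the large round well, the straight-sided flux jar in the small round well, the square tin in the square well, and the all-wood fid lying in the long shallow trough, each sitting right down on the floor of its place, the first three upright. Leave the slim reel, the necked bottle, the round tin and the steel-bladed knife where they are.

Things in the scene. Friction and masses are not known exactly. Their poses are not given: they have to be found in the camera images.
- caddy: Fixed plywood block 145 (x) by 216 (y) by 30 mm, left or right of the bench. Origin: centre of its underside, on the bench; top at z 30. Recesses in the top, centres (x, y) in its frame, mm: large round well, diameter 70, (-30, -66); small round well, diameter 56, (-30, 3); square well 60 by 60, (-30, 67); all three floors at z 18. Shallow trough 36 (x) by 168 (y), (42.5, 0), floor at z 24.
- board: White layout board, 200 (x) by 220 (y) by 6 mm, fixed, lying flat; the fid and the lead knife lie on it. Origin at the centre of its underside, z up. It is on the side where the caddy is not.
- solder_reel: Wide reel of solder standing on its end on the bench: cylinder of diameter 56 mm, 36 mm tall, grey flanges, small dark hub hole on top; about 0.25 kg. Origin at the centre of its underside, z along its axis, up. Goes in the large round well.
- flux_jar: Straight-sided amber glass jar with a wide black screw lid as wide as the jar: diameter 42 mm, 50 mm tall, about 0.13 kg, upright. Origin at the centre of its underside, z up. Goes in the small round well.
- square_tin: Small closed square steel tin: body 44 by 44 mm up to z = 24 mm, lid 46 by 46 mm over it to z = 34 mm; about 0.12 kg. Origin at the centre of its underside, x and y square to its sides, z up. Goes in the square well.
- fid: Wooden fid, all light wood: straight bar 150 mm long (x), 22 mm wide (y) and 18 mm thick (z), narrowing to a blunt point of about 12 mm over the last third at +x; about 0.04 kg. It lies flat on the board. Origin at its underside at mid-length, x along it, z up. Goes in the trough, lying along it, either way round.
- slim_reel: Look-alike, stays: slim reel, same make as the solder reel but diameter 40 mm and 48 mm tall, standing on the bench. Origin at the centre of its underside.
- patina_bottle: Look-alike, stays: amber bottle of the jar's diameter, 42 mm, but with sloping shoulders and a narrow neck with a 20 mm black cap; 75 mm tall. Origin at the centre of its underside, z up.
- round_tin: Look-alike, stays: closed round steel tin, diameter 46 mm, 34 mm tall. Origin at the centre of its underside, z up.
- lead_knife: Look-alike, stays: lead knife lying on the board beside the fid; wooden handle 95 by 22 by 18 mm like the fid's, then a brass collar and a thin steel blade at +x; 150 mm long. Origin at its underside at mid-length, x along it, z up.
There are look-alikes about, which are no part of the job. What is shaped like the square_tin but pink is not meant. What is shaped like the solder_reel but red is not meant.

How it is judged:
At the end, for the whole second after the job is handed in: Reel, jar and square tin upright (0.1 rad) in their own wells: 12 mm of the centre in x and y, 4 mm of floor height. Fid on the trough floor: 2.5 mm in height, 12 mm across, 15 mm along, 0.2 rad. All released, at rest. Look-alikes within 20 mm of their starts, untipped (x of solder_reel in the frame of caddy between -0.042 and -0.018 m and y of solder_reel in the frame of caddy between -0.078 and -0.054 m and z of solder_reel in the frame of caddy between 0.014 and 0.022 m and angle between each of solder_reel, flux_jar, square_tin's own z axis and vertical below 0.1 rad and linear speed of each of solder_reel, flux_jar, square_tin, fid below 0.02 m/s and angular speed of each of solder_reel, flux_jar, square_tin, fid below 0.2 rad/s and x of flux_jar in the frame of caddy between -0.042 and -0.018 m and y of flux_jar in the frame of caddy between -0.009 and 0.015 m and z of flux_jar in the frame of caddy between 0.014 and 0.022 m and x of square_tin in the frame of caddy between -0.042 and -0.018 m and y of square_tin in the frame of caddy between 0.055 and 0.079 m and z of square_tin in the frame of caddy between 0.014 and 0.022 m and x of fid in the frame of caddy between 0.0305 and 0.0545 m and y of fid in the frame of caddy between -0.015 and 0.015 m and z of fid in the frame of caddy between 0.02 and 0.0265 m and angle between the x axis of fid and the y axis of caddy, either way round below 0.2 rad and distance of each of slim_reel, patina_bottle, round_tin, lead_knife from where it was at the start of the episode below 0.02 m and angle between each of slim_reel, patina_bottle, round_tin, lead_knife's own z axis and vertical below 0.15 rad); the robot touches nothing.
It fails at once if the slim reel is moved or tipped (distance of slim_reel from where it was at the start of the episode above 0.02 m or angle between slim_reel's own z axis and vertical above 0.3 rad).
It fails at once if the necked bottle is moved or tipped (distance of patina_bottle from where it was at the start of the episode above 0.02 m or angle between patina_bottle's own z axis and vertical above 0.3 rad).
It fails at once if the round tin is moved or tipped (distance of round_tin from where it was at the start of the episode above 0.02 m or angle between round_tin's own z axis and vertical above 0.3 rad).
It fails at once if the lead knife is moved or tipped (distance of lead_knife from where it was at the start of the episode above 0.02 m or angle between lead_knife's own z axis and vertical above 0.3 rad).
It also fails if it takes over 96 s, if anything falls off the work surface, if the arm or the gripper's body presses on something with over 40 N, if the wrist force passes 120 N, or if a joint passes its speed limit or range.

## Working session

There is one attempt and no reset: what is moved stays moved. The work goes in short steps, Python scripts to look and compute and a shell command to move; the robot and the scene stay as the last step left them, time stands still between calls to the robot, and variables do not carry over. Pictures are saved under pics/ and viewed, about 12 in all and at most 16, crops included, and the job is handed in when it is done.

```bash
mkdir -p pics
python3 - <<'E'
from station import manip
import cv2
for n in ("top","scene"):
    im=manip.snapshot(n); cv2.imwrite(f"pics/{n}0.png",cv2.resize(im[:,:,::-1],(800,600),interpolation=cv2.INTER_CUBIC))
    c=manip.camera_info(n); print(n,{k:c[k] for k in c})
s=manip.sense(); print(s)
E
```

```text
top {'fx': 470.1591145793704, 'fy': 470.1591145793704, 'cx': 275.01901133752534, 'cy': 214.44071563747798, 'k1': -0.03525534357449686, 'R': array([[-0.12168401, -0.99256284,  0.0034664 ],
       [-0.96989494,  0.11816137, -0.2129359 ],
       [ 0.21094267, -0.02927294, -0.97706002]]), 't': array([0.06234093, 0.58470402, 0.82466117])}
scene {'fx': 468.6164843563556, 'fy': 468.6164843563556, 'cx': 279.14066460518984, 'cy': 205.69872663167482, 'k1': -0.06226080211208237, 'R': array([[-0.04336242,  0.99902432, -0.00837354],
       [ 0.56021221,  0.01737442, -0.8281669 ],
       [-0.82721339, -0.04060228, -0.56041901]]), 't': array([ 0.0124237 , -0.29035719,  1.4670064 ])}
{'t': 0.1, 'q': array([ 9.48521715e-01,  5.28395846e-01,  1.43375977e+00, -8.17771982e-06,
        1.18143216e+00, -1.78509667e-01]), 'qd': array([ 0.00205395, -0.00341274, -0.00470453, -0.00039161,  0.00132457,
       -0.00044831]), 'tau': array([ 2.69422526e-04, -4.43306172e+01, -1.78586662e+01, -2.26282750e-04,
        3.88199420e-03, -8.34344604e-06]), 'tcp_pos': array([0.26813837, 0.56422143, 0.40382181]), 'tool_rot': array([ 8.45381140e-01,  5.34162646e-01, -9.23115839e-04,  3.78153270e-04]), 'force': array([-0.09202855, -0.04178837,  0.15407232]), 'ft_torque': array([-0.03391501, -0.04342118,  0.01697207]), 'finger_gap': 0.9998246000180473}
```

View pics/top0.png

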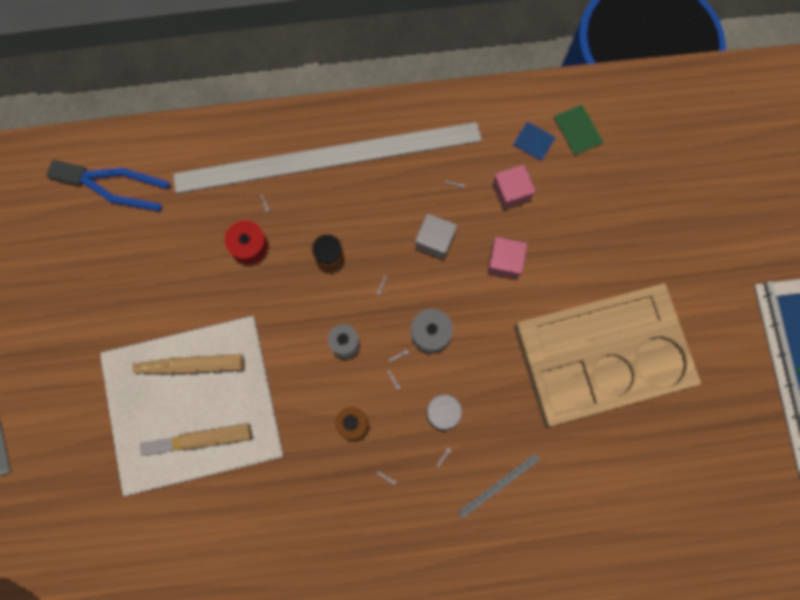

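View pics/scene0.png

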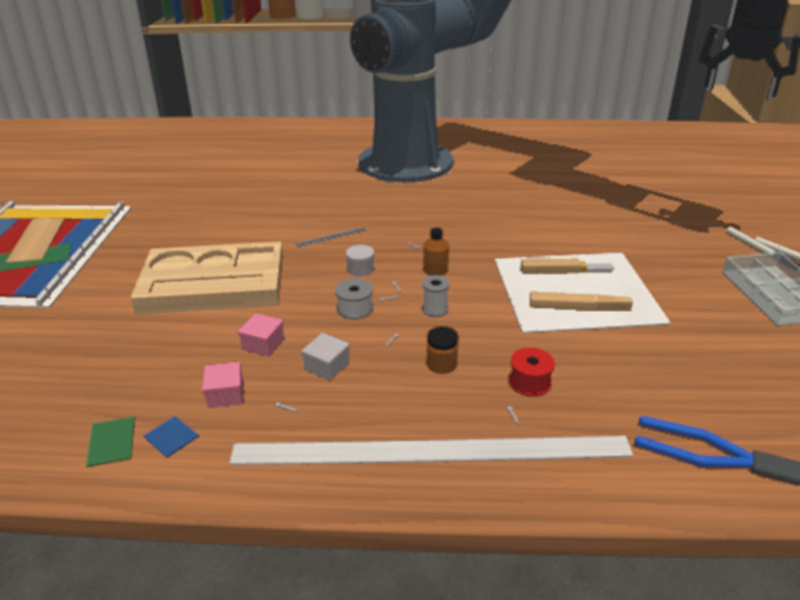

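```bash
cat > h.py <<'E'
import numpy as np,cv2
from station import manip
def ray(c,u,v):
    d=np.array([(u-c['cx'])/c['fx'],(v-c['cy'])/c['fy']]);p=d.copy()
    for _ in range(20): p=d/(1+c['k1']*(p@p))
    return c['R'].T@np.r_[p,1], -c['R'].T@c['t']
def at(c,u,v,z):
    d,o=ray(c,u,v); return (o+d*(z-o[2])/d[2])[:2]
def proj(c,X):
    p=c['R']@np.asarray(X)+c['t'];p=p[:2]/p[2];p=p*(1+c['k1']*(p@p))
    return np.array([c['fx']*p[0]+c['cx'],c['fy']*p[1]+c['cy']])
E
python3 - <<'E'
from h import *
im=manip.snapshot("top")[:,:,::-1]
cv2.imwrite("pics/cr.png",cv2.resize(im[145:345,60:200],None,fx=4,fy=3,interpolation=cv2.INTER_CUBIC)) if 0 else None
a=cv2.resize(im[190:310,350:500],None,fx=4,fy=4,interpolation=cv2.INTER_CUBIC)
cv2.imwrite("pics/c1.png",a)
b=cv2.resize(im[145:265,200:350],None,fx=4,fy=4,interpolation=cv2.INTER_CUBIC)
cv2.imwrite("pics/c2.png",b)
c=manip.camera_info("top"); print(-c['R'].T@c['t'])
g=lambda u,v,z:np.round(1000*at(c,u*.7,v*.7,z))
for n,u,v,z in [("reel",432,330,.036),("slim",343,338,.048),("tin",438,231,.034),("jar",327,246,.05),("rtin",445,411,.034),("bottle",351,422,.075),("fidL",134,367,.024),("fidR",242,362,.024),("knL",141,447,.02),("knR",250,432,.024),("cTL",517,323,.03),("cTR",667,286,.03),("cBR",700,383,.03),("cBL",548,424,.03)]: print(n,g(u,v,z))
E
```

```text
[0.40073114 0.01692811 0.93003184]
reel [555. -58.]
slim [556.  62.]
tin [694. -86.]
jar [685.  70.]
rtin [445. -61.]
bottle [444.  62.]
fidL [555. 349.]
fidR [544. 203.]
knL [447. 346.]
knR [450. 199.]
cTL [ 551. -176.]
cTR [ 578. -392.]
cBR [ 440. -409.]
cBL [ 412. -195.]
```

View pics/c1.png

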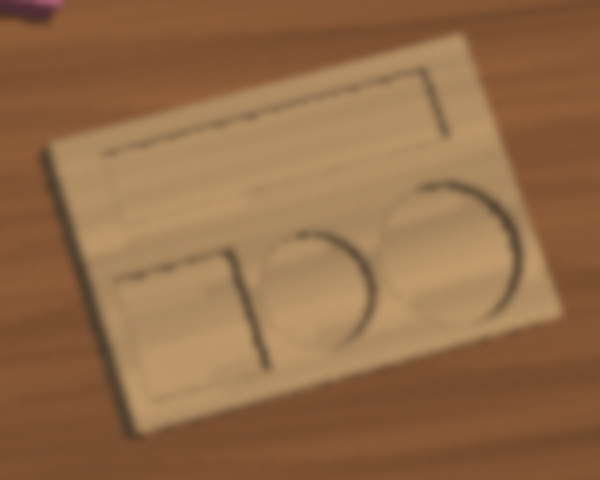

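View pics/c2.png

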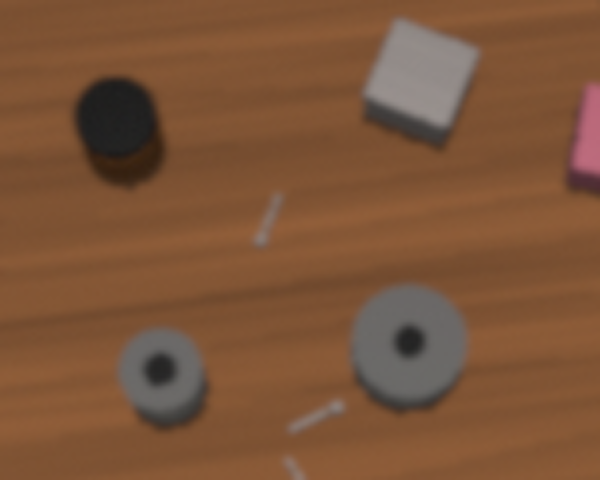

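Run:
```python
from h import *
from scipy.optimize import least_squares
c=manip.camera_info("top")
def P(o,u,v,z): return at(c,o[0]+u/4-.375,o[1]+v/4-.375,z)*1000
o1=(350,190);o2=(200,145)
W=np.array([P(o1,*p,.03) for p in [(50,146),(463,36),(563,314),(138,433)]])
L=np.array([(72.5,108),(72.5,-108),(-72.5,-108),(-72.5,108)])
def T(p,l): a=p[2]; return l@np.array([[np.cos(a),np.sin(a)],[-np.sin(a),np.cos(a)]])+p[:2]
r=least_squares(lambda p:(T(p,L)-W).ravel(),[500,-290,.12]); print("caddy",r.x[:2],np.degrees(r.x[2]),"res",r.fun.round(1))
for n,l in dict(big=(-30,-66),small=(-30,3),sq=(-30,67),trough=(42.5,0)).items(): print(n,T(r.x,np.array([l],float)).round(1))
print("jar",P(o2,117,118,.05),"reel",P(o2,409,340,.036))
t=np.array([P(o2,*p,.034) for p in [(402,20),(480,50),(444,130),(366,95)]]);print("tin",t.mean(0),[np.degrees(np.arctan2(*(t[(i+1)%4]-t[i])[::-1])).round(1) for i in range(4)],[np.linalg.norm(t[(i+1)%4]-t[i]).round() for i in range(4)])
```

```text
caddy [ 495.4119233  -292.69823702] 7.949301639452971 res [ 1.   0.3  0.9  0.  -1.  -0.  -0.9 -0.3]
big [[ 474.8 -362.2]]
small [[ 465.3 -293.9]]
sq [[ 456.4 -230.5]]
trough [[ 537.5 -286.8]]
jar [681.59660079  70.20251931] reel [557.64825028 -57.74060993]
tin [691.32949783 -82.99922126] [np.float64(-119.1), np.float64(148.9), np.float64(57.9), np.float64(-32.0)] [np.float64(42.0), np.float64(46.0), np.float64(43.0), np.float64(44.0)]
```

```bash
python3 -m jog '[[[35,-36,-13,-8.6],[35,-36,-13,-8.6],[35,-36,-13,-8.6],[35,-36,-13,-8.6],[35,-36,-13,-8.6],[35,-36,-13,-8.6],[35,-36,-13,-8.6],[36,-36,-13,-8.6]]]' 70 40
python3 - <<'E'
from h import *
c=manip.camera_info("wrist");im=manip.snapshot("wrist")[:,:,::-1]
cv2.imwrite("pics/w1.png",im); print(manip.sense()['tcp_pos'],c)
E
```

```text
t: 1.15
tcp_pos: [0.5503, 0.2752, 0.3]
tool_rot: [0.999, -0.039, -0.0, 0.0]
force: [0.1, 0.9, -0.2]
finger_gap: 0.7
[0.55474006 0.27075825 0.29854608] {'fx': 321.0988664855592, 'fy': 321.0988664855592, 'cx': 277.61070605900346, 'cy': 206.55425846670556, 'k1': 0.005608649276519556, 'R': array([[ 9.96854456e-01, -7.92539725e-02, -2.54801013e-05],
       [-7.54427855e-02, -9.49015844e-01,  3.06067500e-01],
       [-2.42812462e-02, -3.05102829e-01, -9.52009813e-01]]), 't': array([-0.5266861,  0.2943078,  0.3773168])}
```

View pics/w1.png

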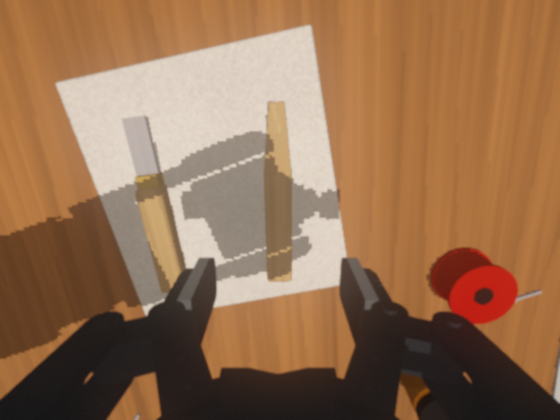

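Run:
```python
from h import *
C=manip.camera_info("wrist")
c=dict(fx=C['fx'],fy=C['fy'],cx=C['cx'],cy=C['cy'],k1=C['k1'],R=np.array([[ 9.96854456e-01, -7.92539725e-02, -2.54801013e-05],[-7.54427855e-02, -9.49015844e-01,  3.06067500e-01],[-2.42812462e-02, -3.05102829e-01, -9.52009813e-01]]),t=np.array([-0.5266861,  0.2943078,  0.3773168]))
a=at(c,276,102,.024)*1000;b=at(c,280,276,.024)*1000
print(a,b,(a+b)/2,np.linalg.norm(a-b),np.degrees(np.arctan2(*(a-b)[::-1])))
s=manip.sense();print(s['tcp_pos'],s['tool_rot'])
```

```text
[555.29244574 353.64242698] [547.21393116 211.31414873] [551.25318845 282.47828786] 142.55736104940294 86.75139269943186
[0.55474006 0.27075825 0.29854608] [ 0.99907345 -0.04298359  0.00163777  0.00140091]
```

```bash
python3 -m jog '[[[1,3,0,1],[0,0,-25,0],[0,0,-25,0],[0,0,-25,0],[0,0,-20,0],[0,0,-12,0],[0,0,-6,0],[0,0,0,0]]]' 70 40; python3 -m jog '[[[0,0,0,0],[0,0,0,0],[0,0,0,0],[0,0,0,0],[0,0,0,0],[0,0,0,0],[0,0,0,0],[0,0,0,0]]]' 0 40
```

```text
t: 2.2
tcp_pos: [0.5504, 0.2796, 0.1877]
tool_rot: [1.0, -0.028, -0.0, -0.0]
force: [0.7, -0.1, -0.1]
finger_gap: 0.701
t: 3.2
tcp_pos: [0.5507, 0.2795, 0.1885]
tool_rot: [1.0, -0.028, 0.001, -0.0]
force: [0.0, -0.3, 6.4]
finger_gap: 0.242
```

```bash
python3 -m jog '[[[0,0,20,0],[0,0,40,0],[0,0,40,0],[0,-25,0,0],[-2,-50,0,0],[-2,-57,0,0],[-2,-57,0,0],[-2,-57,0,0]]]' 0 40; python3 -m jog '[[[-1,-57,0,2],[-1,-57,0,2],[-1,-57,0,2],[-1,-57,0,2],[-1,-57,0,2],[-1,-35,0,1.2],[0,0,0,0],[0,0,0,0]]]' 0 40
python3 - <<'E'
from h import *
c=manip.camera_info("wrist");im=manip.snapshot("wrist")[:,:,::-1]
cv2.imwrite("pics/w2.png",im); 
ct=manip.camera_info("top");im=manip.snapshot("top")[:,:,::-1]
s=manip.sense();print(s['tcp_pos'],s['tool_rot'],s['finger_gap'])
# projected trough outline corners at z=.03 in wrist
a=np.radians(7.95);R=np.array([[np.cos(a),-np.sin(a)],[np.sin(a),np.cos(a)]])
for l in [(60.5,84),(24.5,84),(60.5,-84),(24.5,-84),(72.5,108),(72.5,-108)]:
  p=R@np.array(l)/1000+[.4954,-.2927]; print(l,proj(c,[*p,.03]).round())
E
```

```text
t: 4.2
tcp_pos: [0.542, 0.0319, 0.2886]
tool_rot: [1.0, -0.028, 0.0, 0.0]
force: [1.4, -0.6, -0.6]
finger_gap: 0.241
t: 5.2
tcp_pos: [0.5359, -0.2858, 0.2879]
tool_rot: [0.998, 0.069, -0.0, -0.001]
force: [0.1, -0.1, -0.5]
finger_gap: 0.244
[ 0.53618219 -0.28497905  0.28784132] [ 9.97532706e-01  7.01998961e-02 -4.23016129e-04 -5.43419479e-04] 0.24263575732310833
(60.5, 84) [307.  96.]
(24.5, 84) [253.  96.]
(60.5, -84) [301. 310.]
(24.5, -84) [258. 310.]
(72.5, 108) [327.  56.]
(72.5, -108) [315. 335.]
```

View pics/w2.png

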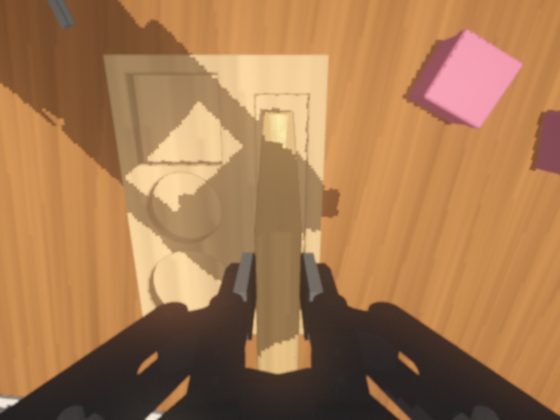

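Run:
```python
from h import *
c=manip.camera_info("wrist")
a=at(c,277,113,.122)*1000;b=at(c,278,372,.122)*1000
print(a,b,(a+b)/2,np.linalg.norm(a-b),np.degrees(np.arctan2(*(a-b)[::-1])),manip.sense()['tcp_pos'])
```

```text
[ 525.35645634 -211.5682858 ] [ 544.12478824 -341.57278323] [ 534.74062229 -276.57053451] 131.35227304334103 98.21485082690349 [ 0.53618219 -0.28497905  0.28784132]
```

```bash
python3 -m jog '[[[1,-1,-15,0],[0,0,-25,0],[0,0,-20,0],[0,0,-10,0],[0,0,-6,0],[0,0,-3,0],[0,0,-1,0],[0,0,0,0]]]' 0 40;  python3 -m jog '[[[0,0,0,0],[0,0,0,0],[0,0,0,0],[0,0,0,0],[0,0,10,0],[0,0,30,0],[0,0,40,0],[0,0,0,0]]]' 50 40
python3 - <<'E'
from h import *
im=manip.snapshot("wrist")[:,:,::-1]
cv2.imwrite("pics/w3.png",im)
E
```

```text
t: 6.3
tcp_pos: [0.5375, -0.2877, 0.2082]
tool_rot: [0.998, 0.07, 0.0, 0.0]
force: [0.4, 0.0, -1.0]
finger_gap: 0.24
t: 7.3
tcp_pos: [0.5384, -0.2883, 0.2917]
tool_rot: [0.998, 0.07, 0.003, 0.003]
force: [-0.7, -0.0, 0.1]
finger_gap: 0.501
```

View pics/w3.png

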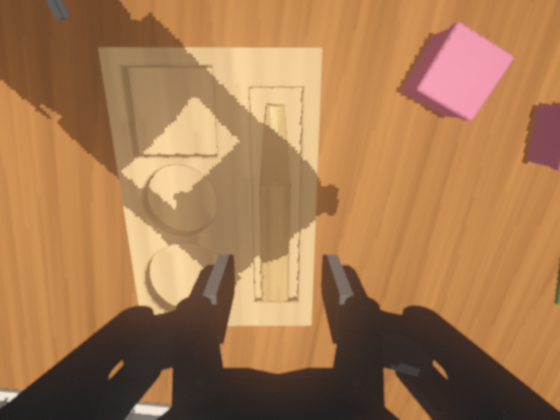

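```bash
python3 -m jog '[[[2,25,0,0],[4,45,0,0],[5,55,0,0],[5,55,0,0],[4,35,0,0],[0.5,15,-10,0],[0,0,-25,0],[0,0,-15,0]]]' 95 50
python3 - <<'E'
from h import *
c=manip.camera_info("wrist");im=manip.snapshot("wrist")[:,:,::-1]
cv2.imwrite("pics/w4.png",im)
s=manip.sense();print(s['tcp_pos'],proj(c,[.5576,-.0577,.036]),proj(c,[.5576,-.0577,.0]))
E
```

```text
t: 8.35
tcp_pos: [0.557, -0.0572, 0.2356]
tool_rot: [0.998, 0.07, -0.002, -0.001]
force: [0.3, 0.7, -0.3]
finger_gap: 0.949
[ 0.55654666 -0.05747546  0.23419062] [279.81288418 246.87063398] [279.60838813 224.45949924]
```

View pics/w4.png

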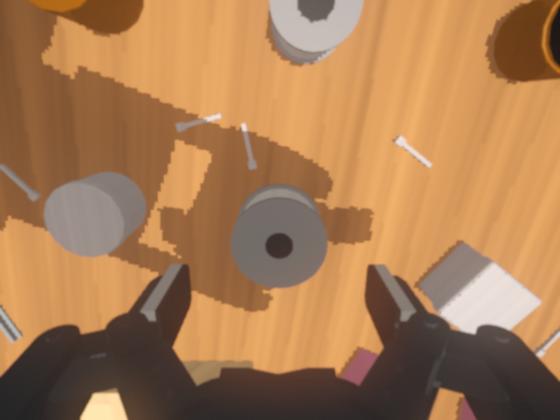

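```bash
python3 -m jog '[[[0,0,-25,0],[0,0,-18,0],[0,0,-8,0],[0,0,-3,0],[0,0,0,0],[0,0,0,0],[0,0,0,0],[0,0,0,0]]]' 95 50; python3 -m jog '[[[0,0,0,0],[0,0,0,0],[0,0,0,0],[0,0,0,0],[0,0,0,0],[0,0,10,0],[0,0,30,0],[0,0,40,0]]]' 0 50
```

```text
t: 9.4
tcp_pos: [0.5579, -0.0575, 0.1841]
tool_rot: [0.998, 0.07, 0.0, 0.0]
force: [0.2, 0.0, -0.4]
finger_gap: 0.953
t: 10.4
tcp_pos: [0.5572, -0.0574, 0.2634]
tool_rot: [0.998, 0.069, -0.002, -0.001]
force: [0.4, 1.4, -2.6]
finger_gap: 0.635
```

```bash
python3 -m jog '[[[-7,-25,0,0],[-15,-55,0,0],[-15,-55,0,0],[-15,-55,0,0],[-15,-55,0,0],[-11,-40,0,0],[-5,-19,0,0],[0,0,0,0]]]' 0 50; python3 -m jog '[[[0,0,-10,0],[0,0,-15,0],[0,0,-14,0],[0,0,-8,0],[0,0,-6,0],[0,0,-5,0],[0,0,-3,0],[0,0,0,0]]]' 0 50
```

```text
t: 11.4
tcp_pos: [0.4745, -0.3621, 0.2635]
tool_rot: [0.998, 0.069, 0.0, -0.0]
force: [-0.7, 0.5, -1.7]
finger_gap: 0.639
t: 12.4
tcp_pos: [0.4748, -0.3616, 0.2027]
tool_rot: [0.998, 0.069, 0.0, 0.0]
force: [0.4, -0.1, -2.9]
finger_gap: 0.639
```

```bash
python3 -m jog '[[[0,0,-1,0],[0,0,0,0],[0,0,0,0],[0,0,0,0],[0,0,0,0],[0,0,0,0],[0,0,0,0],[0,0,0,0]]]' 0 50; python3 -m jog '[[[0,0,0,0],[0,0,0,0],[0,0,0,0],[0,0,0,0],[0,0,8,0],[0,0,30,0],[0,0,40,0],[0,0,10,0]]]' 82 50
python3 - <<'E'
from h import *
im=manip.snapshot("wrist")[:,:,::-1]
cv2.imwrite("pics/w5.png",im)
E
```

```text
t: 13.4
tcp_pos: [0.4749, -0.3617, 0.2022]
tool_rot: [0.998, 0.07, 0.0, 0.0]
force: [-0.8, 0.4, 4.6]
finger_gap: 0.633
t: 14.4
tcp_pos: [0.4754, -0.3621, 0.2928]
tool_rot: [0.998, 0.07, 0.002, 0.002]
force: [-0.9, 0.1, 0.7]
finger_gap: 0.817
```

View pics/w5.png

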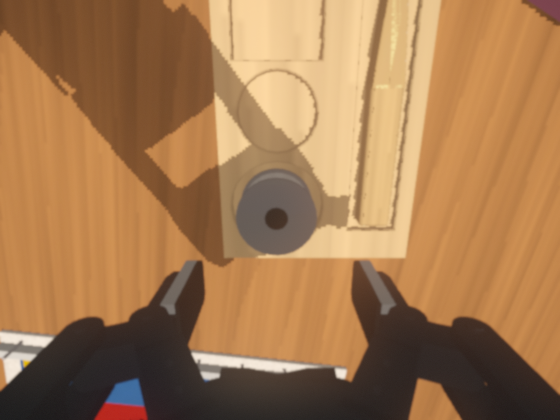

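```bash
python3 -m jog '[[[11,22,0,0],[25,52,0,0],[25,52,0,0],[25,52,0,0],[25,52,0,0],[25,52,0,0],[25,52,0,0],[25,52,0,0]]]' 82 40; python3 -m jog '[[[15,36,0,0],[6,10,0,0],[0,0,-15,0],[0,0,-20,0],[0,0,-10,0],[0,0,0,0],[0,0,0,0],[0,0,0,0]]]' 82 40
python3 - <<'E'
from h import *
c=manip.camera_info("wrist");im=manip.snapshot("wrist")[:,:,::-1]
cv2.imwrite("pics/w6.png",im)
s=manip.sense();print(s['tcp_pos'],proj(c,[.6816,.0702,.05]))
E
```

```text
t: 15.45
tcp_pos: [0.661, 0.0263, 0.2882]
tool_rot: [0.998, 0.07, -0.001, -0.0]
force: [1.7, -0.9, 0.1]
finger_gap: 0.818
t: 16.45
tcp_pos: [0.6821, 0.0703, 0.2455]
tool_rot: [0.998, 0.069, 0.001, 0.0]
force: [-0.2, 0.2, -0.5]
finger_gap: 0.821
[0.68209886 0.07034022 0.24553155] [276.252435   248.48659755]
```

View pics/w6.png

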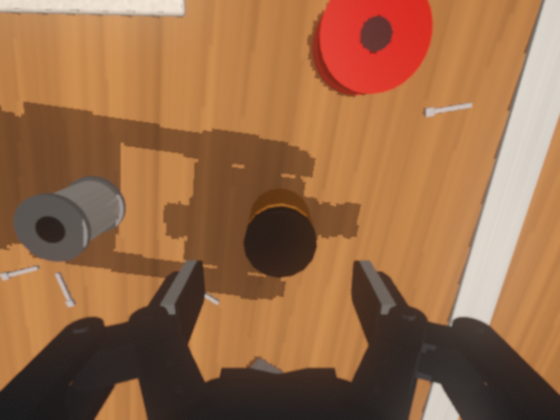

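```bash
python3 -m jog '[[[2,3,-22,0],[0,0,-18,0],[0,0,-8,0],[0,0,-3,0],[0,0,0,0],[0,0,0,0],[0,0,0,0],[0,0,0,0]]]' 82 40; python3 -m jog '[[[0,0,0,0],[0,0,0,0],[0,0,0,0],[0,0,0,0],[0,0,0,0],[0,0,10,0],[0,0,30,0],[0,0,40,0]]]' 0 40
```

```text
t: 17.5
tcp_pos: [0.6839, 0.0734, 0.1942]
tool_rot: [0.998, 0.07, 0.0, 0.0]
force: [0.6, -0.6, 1.2]
finger_gap: 0.817
t: 18.5
tcp_pos: [0.683, 0.0735, 0.2729]
tool_rot: [0.998, 0.069, -0.002, -0.0]
force: [0.2, 0.2, -0.8]
finger_gap: 0.482
```

```bash
python3 -m jog '[[[-11,-19,0,0],[-30,-50,0,0],[-30,-50,0,0],[-30,-50,0,0],[-30,-50,0,0],[-30,-50,0,0],[-30,-50,0,0],[-17,-30,0,0]]]' 0 40; python3 -m jog '[[[-10,-18,0,0],[0,0,0,0],[0,0,0,0],[0,0,-10,0],[0,0,-15,0],[0,0,-15,0],[0,0,-8,0],[0,0,0,0]]]' 0 40;  python3 -m jog '[[[0,0,-5,0],[0,0,-4,0],[0,0,-3,0],[0,0,-2,0],[0,0,0,0],[0,0,0,0],[0,0,0,0],[0,0,0,0]]]' 0 40
```

```text
t: 19.5
tcp_pos: [0.4729, -0.2777, 0.2726]
tool_rot: [0.998, 0.068, -0.001, -0.001]
force: [0.5, 0.6, -0.3]
finger_gap: 0.481
t: 20.5
tcp_pos: [0.4656, -0.2933, 0.2246]
tool_rot: [0.998, 0.07, -0.001, -0.001]
force: [0.3, -0.1, -1.7]
finger_gap: 0.476
t: 21.5
tcp_pos: [0.4658, -0.2936, 0.212]
tool_rot: [0.998, 0.07, 0.0, 0.0]
force: [-1.8, 1.1, 3.5]
finger_gap: 0.478
```

```bash
python3 -m jog '[[[0,0,0,0],[0,0,0,0],[0,0,0,0],[0,0,0,0],[0,0,8,0],[0,0,30,0],[0,0,40,0],[0,0,0,0]]]' 75 40; python3 -m jog '[[[16,14,0,-4],[34,32,0,-5],[34,32,0,-5],[34,32,0,-5],[34,32,0,-5],[34,32,0,-5],[30,28,0,-5],[10,9,0,-5]]]' 75 40
python3 -m jog '[[[0,0,-10,0],[0,0,-20,0],[0,0,-15,0],[0,0,0,0],[0,0,0,0],[0,0,0,0],[0,0,0,0],[0,0,0,0]]]' 75 40
python3 - <<'E'
from h import *
c=manip.camera_info("wrist");im=manip.snapshot("wrist")[:,:,::-1]
cv2.imwrite("pics/w7.png",im)
s=manip.sense();print(s['tcp_pos'],s['tool_rot'],proj(c,[.6913,-.083,.034]))
E
```

```text
t: 22.5
tcp_pos: [0.4667, -0.2943, 0.293]
tool_rot: [0.998, 0.07, 0.003, 0.003]
force: [0.8, 0.5, 0.2]
finger_gap: 0.748
t: 23.5
tcp_pos: [0.6929, -0.0801, 0.2885]
tool_rot: [0.964, -0.268, -0.0, -0.0]
force: [-0.6, 0.4, -0.1]
finger_gap: 0.75
t: 24.5
tcp_pos: [0.6919, -0.0825, 0.2452]
tool_rot: [0.964, -0.267, 0.0, 0.0]
force: [-0.2, -0.4, -0.3]
finger_gap: 0.748
[ 0.6918918  -0.08251699  0.24509808] [ 9.63574335e-01 -2.67440490e-01  2.92670110e-04 -1.39052076e-05] [276.29619837 238.90661436]
```

View pics/w7.png

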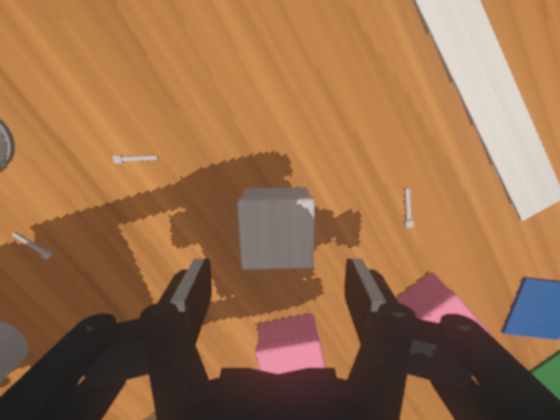

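```bash
python3 -m jog '[[[1,2,-25,0],[0,0,-22,0],[0,0,-9,0],[0,0,-3,0],[0,0,0,0],[0,0,0,0],[0,0,0,0],[0,0,0,0]]]' 75 40; python3 -m jog '[[[0,0,0,0],[0,0,0,0],[0,0,0,0],[0,0,0,0],[0,0,0,0],[0,0,10,0],[0,0,30,0],[0,0,40,0]]]' 0 40
```

```text
t: 25.55
tcp_pos: [0.6929, -0.0806, 0.1862]
tool_rot: [0.964, -0.267, 0.0, 0.0]
force: [0.5, 0.7, 0.5]
finger_gap: 0.752
t: 26.55
tcp_pos: [0.6919, -0.0803, 0.2647]
tool_rot: [0.964, -0.267, -0.002, -0.0]
force: [0.1, 0.3, -0.7]
finger_gap: 0.524
```

```bash
python3 -m jog '[[[-14,-9,0,4],[-37,-23.5,0,5],[-37,-23.5,0,5],[-37,-23.5,0,5],[-37,-23.5,0,5],[-37,-23.5,0,5],[-26,-16,0,5],[-11.5,-7.5,0,5]]]' 0 40; python3 -m jog '[[[0,0,0,0],[0,0,0,0],[0,0,-10,0],[0,0,-15,0],[0,0,-12,0],[0,0,-5,0],[0,0,0,0],[0,0,0,0]]]' 0 40
python3 - <<'E'
from h import *
c=manip.camera_info("wrist");im=manip.snapshot("wrist")[:,:,::-1]
cv2.imwrite("pics/w8.png",im)
E
```

```text
t: 27.55
tcp_pos: [0.4546, -0.2311, 0.2657]
tool_rot: [0.998, 0.07, -0.001, -0.001]
force: [0.8, -0.6, -2.3]
finger_gap: 0.529
t: 28.55
tcp_pos: [0.4565, -0.2307, 0.2239]
tool_rot: [0.998, 0.069, 0.0, 0.0]
force: [0.3, -0.5, -1.0]
finger_gap: 0.529
```

View pics/w8.png

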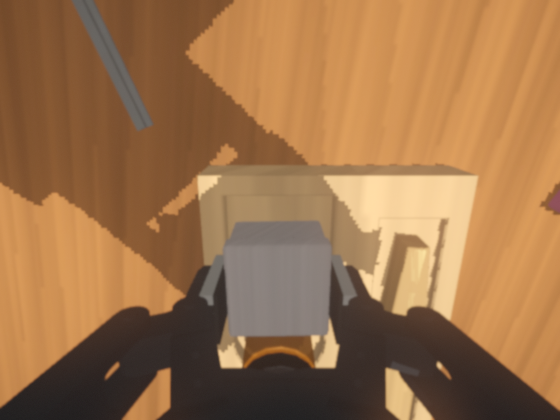

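Tin is square over the well (well columns 225–333, tin 226–328). Lower the remaining 20 mm and release.

```bash
python3 -m jog '[[[0,0,-6,0],[0,0,-5,0],[0,0,-4,0],[0,0,-3,0],[0,0,-2,0],[0,0,0,0],[0,0,0,0],[0,0,0,0]]]' 0 40; python3 -m jog '[[[0,0,0,0],[0,0,0,0],[0,0,0,0],[0,0,0,0],[0,0,8,0],[0,0,30,0],[0,0,40,0],[0,0,20,0]]]' 75 40; python3 -m jog '[[[10,50,0,0],[10,60,0,0],[10,60,0,0],[10,60,0,0],[5,40,0,0],[0,0,0,0],[0,0,0,0],[0,0,0,0]]]' 75 40
python3 - <<'E'
from h import *
im=manip.snapshot("top")[:,:,::-1]
cv2.imwrite("pics/t2.png",cv2.resize(im[125:325,60:500],None,fx=1.8,fy=1.8,interpolation=cv2.INTER_CUBIC))
a=cv2.resize(im[190:310,350:500],None,fx=4,fy=4,interpolation=cv2.INTER_CUBIC)
cv2.imwrite("pics/t2c.png",a)
im=manip.snapshot("scene")[:,:,::-1]
cv2.imwrite("pics/s2.png",cv2.resize(im[140:300,60:380],None,fx=2.5,fy=2.5,interpolation=cv2.INTER_CUBIC))
E
```

```text
t: 29.6
tcp_pos: [0.4563, -0.2305, 0.2041]
tool_rot: [0.998, 0.07, -0.0, -0.0]
force: [-0.9, 1.3, 5.1]
finger_gap: 0.525
t: 30.6
tcp_pos: [0.4566, -0.2307, 0.3041]
tool_rot: [0.998, 0.07, 0.001, 0.001]
force: [0.7, 0.6, -0.4]
finger_gap: 0.748
t: 31.6
tcp_pos: [0.5014, 0.0383, 0.3019]
tool_rot: [0.998, 0.069, 0.0, 0.0]
force: [-0.2, -0.6, -1.2]
finger_gap: 0.749
```

View pics/t2c.png

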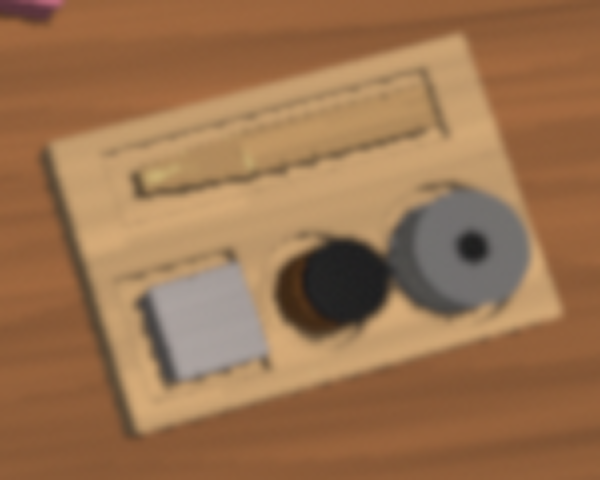

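View pics/s2.png

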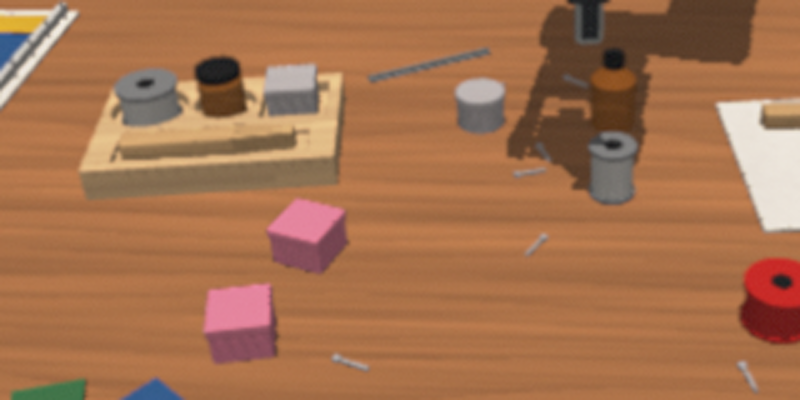

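View pics/t2.png

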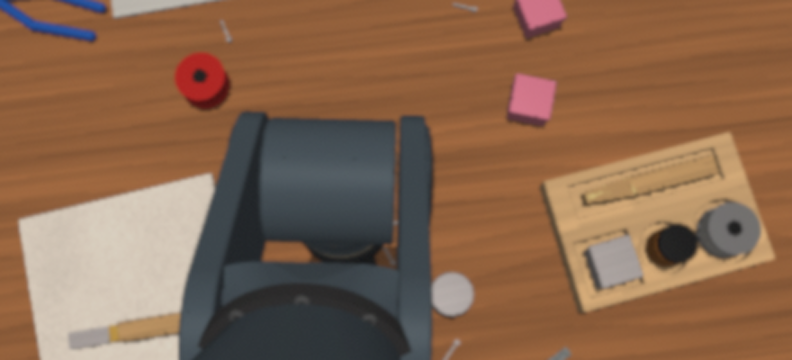

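Run:
```python
from h import *
c=manip.camera_info("top");a=np.radians(7.95);R=np.array([[np.cos(a),-np.sin(a)],[np.sin(a),np.cos(a)]])
for n,u,v,z in [("reel",472,247,.054),("jar",346,281,.068),("tin",211,322,.052),("fidtip",138,184,.042),("fidbutt",430,104,.042)]:
    print(n,(R.T@(at(c,350+u/4-.375,190+v/4-.375,z)*1000-[495.4,-292.7])).round(1))
```

```text
reel [-29.8 -65.6]
jar [-29.8   2.8]
tin [-31.1  64.7]
fidtip [41.2 75.2]
fidbutt [ 41.9 -74.8]
```

All four are in place and the tool is clear of everything.

```bash
python3 -c "
from station import manip
print(manip.sign_off())"
```

```text
the job is handed in; nothing more can be done
None
```

The leading kit is in the caddy, and I handed the job in at about 32 s. `sign_off()` gave no verdict.

I picked and placed the fid, wide reel, flux jar and square tin in that order. I gripped each one high enough that the fingertips stayed above the caddy top.

The last overhead picture put each piece close to its target in the caddy frame:

| Piece | Measured centre (mm) | Target (mm) |
|---|---|---|
| Solder reel | (-29.8, -65.6) | (-30, -66) |
| Flux jar | (-29.8, 2.8) | (-30, 3) |
| Square tin | (-31.1, 64.7) | (-30, 67) |
| Fid | about (41.5, 0.2), in line with the trough | (42.5, 0) |

- **Seating:** the reel, jar and tin each showed a small upward contact force before release. The fid showed none when lowered and dropped about the last millimetre. The last pictures show all four seated, and the top-surface heights I assumed for full seating gave positions that matched.
- **Look-alikes:** the slim reel, bottle and round tin appear upright and in place in the scene view. The knife is only partly visible in the last pictures, since the arm hides the rest; it looks undisturbed. I did not measure any of the four again, and the arm did not touch them as far as I could see.
- **Disagreement:** the close-up wrist view placed the jar and tin 3 to 5 mm from the first overhead fix. I split the difference, and both grips held.

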